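# Clear, unlatch and raise the shield of a UV viewing table to its preset angle

### The job

First take the meter off the amber shield of the UV viewing table and lay it down on the blue mat, lengthwise along the mat and wholly on it. Then slide the yellow catch outward to its stop to unlock the shield, and raise the shield by its steel bar until it stands in line with the red pointer arm beside it, and let go. Do not disturb the pointer arm or knock the bottles, beaker, dish and tape roll standing around.

Things in the scene. Friction and masses are not known exactly. Their poses are not given: they have to be found in the camera images.
- uv_table: white UV viewing table, black control strip in front, fixed to the bench at a varying place and yaw, 150 (x) x 220 (y) x 54 mm high. Origin: centre of its underside, z up. Own -x is its front, turned roughly to the robot; hinge at its back (own x +75, z 60 mm); red pointer left (own y +128), catch right, on a grey housing (own x -48..+8, y -110..-206, 42 mm high)
- shield (a joint): angle of the amber shield in rad: 0 = closed, level; grows to 1.75 as its front edge is lifted. Panel 150 x 220 x 6 mm, top face at z = 63 mm when closed. The hinge is stiff (0.6 N m): the shield stays where it is left. It cannot open while the catch is locked
- shield_bar (a point): centre of the shield's round steel lifting bar: 12 mm diameter, 114 mm free length along the table's y between two black arms, 198 mm from the hinge axis in the panel's plane, 42 mm clear of the panel's front edge, z = 60 mm when closed. Being round it turns in a grip from above while following the arc. Own x points to the hinge, y along the bar, z out of the upper face
- shield_hinge (a point): middle of the shield's hinge axis (the axis is along this point's y, level), z = 60 mm; same axes as the shield_bar
- pointer (a joint): angle of the red pointer arm in rad, measured just as the shield's angle: 0 = level towards the front, 1.57 = straight up. Starts between 0.75 and 1.25 and shows the angle wanted; not to be moved (its pivot has 0.8 N m of friction).
- pointer_arm (a point): point 12 mm from the tip of the red pointer arm (arm 152 mm long, 12 mm wide, 5 mm thick, pivoted on the line of the shield's hinge axis, 18 mm outside the shield's left edge), 140 mm from the pivot; its own x runs along the arm towards the pivot
- catch (a joint): travel of the sliding catch in m: about 0 = locked (steel tongue over the shield's right edge), 0.030 = pulled fully outward to its stop; slides along the table's -y, i.e. away from the shield, with about 2 N of friction, and stays where it is left. The shield is free from about 0.013.
- catch_tab (a point): point in the middle of the catch's upright yellow tab, 22 mm below its top; the tab is 16 mm thick (table's x), 32 mm wide (table's y) and its top is at z = 111 mm; a grip across the 16 mm from above is free. At locked it stands 28 mm outside the shield's right edge.
- meter: hand-held meter, light grey with display and keys, 144 (own x) x 66 (own y) x 28 mm high, lying face up on the shield, askew to it by up to about 0.35 rad, about 0.1 to 0.3 kg; origin at the centre of its underside, z up
- mat_blue: blue mat, 190 (own x) x 110 (own y) x 4 mm, fixed to the bench, left or right of the table; origin at the centre of its underside (its top is 4 mm above)
- tape_roll: broad roll of tan packing tape lying flat, 96 mm diameter, 48 mm high, loose, on the side opposite the mat; origin at the centre of its underside; leave alone
- bottle_right: square clear bottle with white cap, 62 x 62 x 142 mm, loose, standing behind and right of the table; origin at the centre of its underside; leave alone
- bottle_left: square clear bottle with white cap, 62 x 62 x 142 mm, loose, standing behind and left of the table; origin at the centre of its underside; leave alone
- dish: lidded aluminium dish, 68 mm diameter, 24 mm high, loose, in front of the lifting bar; origin at the centre of its underside; leave alone
- beaker: clear beaker with grey filling, 75 mm diameter, 94 mm high, loose, far left; origin at the centre of its underside; leave alone
There are look-alikes about, which are no part of the job. Several things have the shape of the meter; the one meant has the colours described above.

How it is judged:
On the way, in this order (a step that is already met when the one before it is completed fails the run):
1. the meter lies on the blue mat, lengthwise (horizontal distance between meter and mat_blue below 0.03 m and height (world z) of meter below 0.01 m and angle between the x axis of meter and the x axis of mat_blue, either way round below 0.25 rad and linear speed of meter below 0.03 m/s), for 0.2 s.
2. the catch is pulled out (value of joint catch above 0.025 m), for 0.2 s.
3. the shield is raised in line with the pointer arm (angle between the x axis of shield_bar and the x axis of pointer_arm, either way round below 0.12 rad), for 0.2 s.
At the end, for the whole second after the job is handed in: The meter lies face up on the blue mat, its centre within 30 mm of the mat's and its length within 0.25 rad of the mat's length; the catch is out by more than 25 of its 30 mm; the shield rests within 0.12 rad (7 degrees) of the red pointer arm (horizontal distance between meter and mat_blue below 0.03 m and height (world z) of meter below 0.01 m and angle between meter's own z axis and vertical below 0.1 rad and angle between the x axis of meter and the x axis of mat_blue, either way round below 0.25 rad and value of joint catch above 0.025 m and angle between the x axis of shield_bar and the x axis of pointer_arm, either way round below 0.12 rad and velocity of joint shield between -0.05 and 0.05 rad/s); the robot touches nothing.
It fails at once if the red pointer arm is moved by more than 12 mm (distance of pointer_arm from where it was at the start of the episode above 0.012 m).
It fails at once if a bottle, the beaker, the dish or the tape roll is moved by more than 25 mm or tipped (distance of any of tape_roll, bottle_right, bottle_left, dish, beaker from where it was at the start of the episode above 0.025 m or angle between any of bottle_right, bottle_left, beaker's own z axis and vertical above 0.4 rad).
It also fails if it takes over 64 s, if anything falls off the work surface, if the arm or the gripper's body presses on something with over 40 N, if the wrist force passes 120 N, or if a joint passes its speed limit or range.

### The arm

A 7-joint arm with a two-finger parallel gripper is mounted at the origin on a cart in front of the work surface, level with it; the furniture and walls round the work are solid. World frame = base frame: x ahead of the robot, y to its left, z up, the work surface at z = 0. Lengths are in m, angles in rad, forces in N, time in s.
With the tool pointing down it reaches from about 0.425 to 0.875 m from the base axis. Payload 4.7 kg.
Tool frame: the origin (TCP) lies at the very end of the fingers, on their centre line; the grasp point (between the pads) lies 19 mm behind it; z points along the fingers, y is the line along which they close (so a half turn about z gives the same grasp; the last joint's range is limited). The gripper opens to 87 mm and grips with 3 to 60 N. Pads are 19 mm wide; open, the fingers measure 117 mm over their backs; the gripper's body (75 mm by 190 mm) begins 51 mm behind the grasp point.
Start: joints at [1.293, 0.321, -0.07, 1.45, 0.023, 1.371, -0.057], TCP at [0.187, -0.623, 0.196] pointing down, gripper open.
Joint ranges: [-2.86, 2.86], [-0.3, 2.09], [-1.38, 1.24], [0.06, 2.45], [-1.56, 4.7], [0.09, 2.05], [-2.69, 2.69]. Speed limits (rad/s): [2.57, 2.57, 3.14, 3.14, 3.14, 3.14, 3.14].

### API

Orientations are given as a rotation vector (axis times angle).
In Python, from bench import ctrl gives the robot as it stands.
- The arm moves only by the shell command python3 -m jog 'ROWS' [FORCE]. ROWS is JSON, a list that holds one entry, the list of rows, each a list of 7 numbers: the shift along the tool's x, y, z in mm, then the turn, a rotation vector about the tool's x, y, z in degrees, then the finger opening in mm, from 0 to 87. A call has 1 to 10 rows; each row is the pose to reach, as a shift and turn from the pose commanded when the call began, along the tool's axes at that moment; what a row does not reach only later rows make up. A row lasts 1/10 s, in which the tool goes at most 50 mm and 8.59 degrees, less where a joint would pass 70% of its speed; a pose out of reach is approached as far as the arm can. A call with a gripper value outside its range is refused whole. The fingers move at their own pace and stop on an object; FORCE is the grip in N (left out, the last holds). Time passes only in rows, so rows that repeat a pose let the fingers close. It gives the time, the measured TCP pose, the force, the opening and the grip force at its end, in the units of the state.
- ctrl.get_state(): the state, without advancing time (a new reading comes with each control period).
- ctrl.get_image(name): name is "scene" or "top" or "wrist"; returns a dict with "image" (384x512x3 uint8, red, green, blue), "depth" (384x512 float32, m along the optical axis (not along the pixel's ray), 0 where there is no reading), "fov_y" (degrees; the focal length in pixels is half the picture's height over the tangent of half this angle, whatever the lens; pixels are square), "cx", "cy" (the principal point, pixels), "rvec" (rotation vector, rad) and "tvec" (3), from world to camera coordinates, as OpenCV has them. Camera axes: x right, y down, z forward; pixel columns grow to the right and rows downward; lengths in m; the calibration is good to about 2 mm. A picture is of the moment at which its call begins.
- ctrl.close_job(): hands the job in; it is judged then, once.
The state is a dict: "time": time; "joint_positions": joint angles; "qd": joint speeds; "joint_torque": joint torques, N m; "position": TCP position; "tool_rot": TCP orientation; "ft_force": force on the tool from outside, world axes, zero at the start; "torque": the same for the moment, N m; "grip_width": opening from 0.0 (shut) to 1.0 (fully open); "grip_force": force on a finger pad.
Only numpy, scipy, OpenCV 4.12 (cv2) and the standard library are available. Lean on these libraries where they do the work, as an engineer would, in place of code of your own. Each camera call takes 0.05 s, during which the arm holds its last target. There are 200 camera calls.

## Working session

There is one attempt and no reset: what is moved stays moved. The work goes in short steps, Python scripts to look and compute and a shell command to move; the robot and the scene stay as the last step left them, time stands still between calls to the robot, and variables do not carry over. Pictures are saved under pics/ and viewed, at most 10 in all, crops included, and the job is handed in when it is done.

```bash
mkdir -p pics; cat > h.py <<'E'
import numpy as np, cv2
from bench import ctrl
from scipy.spatial.transform import Rotation as R
def grab(n):
    d=ctrl.get_image(n); f=d["image"].shape[0]/2/np.tan(np.radians(d["fov_y"])/2)
    z=d["depth"]; v,u=np.mgrid[:z.shape[0],:z.shape[1]]
    c=np.stack([(u-d["cx"])/f*z,(v-d["cy"])/f*z,z],-1)
    M=R.from_rotvec(np.ravel(d["rvec"])).as_matrix()
    P=(c-np.ravel(d["tvec"]))@M; P[z==0]=np.nan
    return d["image"],P
def save(n,im): cv2.imwrite("pics/"+n+".png",cv2.cvtColor(im,cv2.COLOR_RGB2BGR))
def tool():
    s=ctrl.get_state(); return np.array(s["position"]),R.from_rotvec(s["tool_rot"])
def shift(p):
    q,r=tool(); return np.round(r.inv().apply(np.array(p)-q)*1000,1)
E
python3 - <<'E'
from h import *
for n in("top","scene"):
    im,P=grab(n); save(n,im); np.savez(n+".npz",im=im,P=P)
print(ctrl.get_state()); print(tool()[1].as_matrix().round(3))
E
```

```text
{'time': 0.1, 'joint_positions': array([ 1.29308514,  0.32175618, -0.07006774,  1.45158674,  0.02258717,
        1.37080434, -0.0568878 ]), 'qd': array([ 7.41082859e-05, -2.61746749e-04, -1.77458311e-03, -3.54241621e-03,
       -1.03665796e-03, -2.57920476e-04, -1.04217173e-03]), 'joint_torque': array([ 2.63030834e-04, -4.92570055e+01, -4.05770503e-01, -3.13398135e+01,
       -6.42803684e-02,  3.94310360e-02,  5.32513332e-05]), 'position': array([ 0.18678059, -0.62200086,  0.19544911]), 'tool_rot': array([-3.10649103e+00, -4.56533520e-01,  5.39892308e-04]), 'ft_force': array([ 0.11391533, -0.21293923, -0.40156284]), 'torque': array([-0.0214263 ,  0.02196261,  0.02979616]), 'grip_force': 0.0, 'grip_width': 0.9977827979915806}
[[ 0.958  0.288 -0.001]
 [ 0.288 -0.958  0.002]
 [-0.    -0.002 -1.   ]]
```

View pics/top.png

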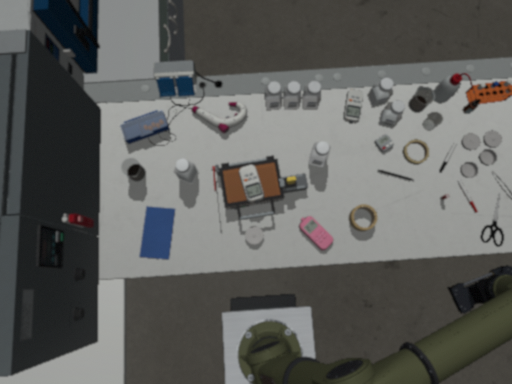

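View pics/scene.png

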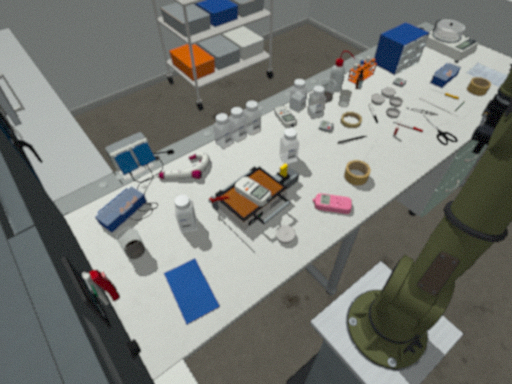

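The top view shows the table at about (252,183) with the light-grey meter on it. The catch is at (292,181), the pointer at (215,180), the mat at (157,232), the dish at (254,235) and the left bottle at (184,168).

```bash
python3 - <<'E'
from h import *
d=np.load("top.npz"); im,P=d["im"].astype(int),d["P"]
def rect(m,name,box):
    u0,u1,v0,v1=box; k=np.zeros_like(m); k[v0:v1,u0:u1]=m[v0:v1,u0:u1]
    n,l,s,c=cv2.connectedComponentsWithStats(k.astype(np.uint8)); i=1+np.argmax(s[1:,4]); k=l==i
    pts=P[k]; pts=pts[~np.isnan(pts[:,0])]
    (c,wh,a)=cv2.minAreaRect((pts[:,:2]*1000).astype(np.float32)); print(name,len(pts),np.round(c,1),np.round(wh,1),round(a,1),"z",np.nanmedian(pts[:,2]).round(4))
r,g,b=im[...,0],im[...,1],im[...,2]; z=P[...,2]
rect((b>r+40),"mat",(135,180,200,265))
sat=im.max(2)-im.min(2)
rect((z>.075)&(sat<60),"meter",(230,275,160,205))
rect((r>g+25)&(z>.03)&(z<.08),"shield",(210,300,150,215))
rect((r>150)&(g>120)&(b<90),"catch",(280,305,165,195))
rect((r>g+60)&(g<90),"pointer",(208,222,155,200))
for u,v in [(252,183),(255,213),(254,235),(184,168),(215,180),(291,181),(320,150)]: print((u,v),P[v,u].round(3),im[v,u])
s=cv2.resize(d["im"][140:260,130:310],None,fx=4,fy=4,interpolation=cv2.INTER_CUBIC); save("crop",s)
E
```

```text
mat 1377 [452.7 382.8] [106.3 184. ] 81.0 z 0.0042
meter 620 [592.6  22.5] [139.6  63.7] 12.6 z 0.0894
shield 535 [611.8 -38.8] [124.8  67.4] 6.3 z 0.063
catch 22 [ 599.1 -121.3] [10.2 25.7] 5.4 z 0.111Traceback (most recent call last):
  File "<stdin>", line 14, in <module>
  File "<stdin>", line 5, in rect
    return _wrapfunc(a, 'argmax', axis=axis, out=out, **kwds)
    return bound(*args, **kwds)
ValueError: attempt to get argmax of an empty sequence
```

```bash
python3 - <<'E'
from h import *
d=np.load("scene.npz"); im,P=d["im"].astype(int),d["P"]
r,g,b=im[...,0],im[...,1],im[...,2]
k=(r>g+50)&(r>b+50)&(g<70); Q=P[k]; Q=Q[~np.isnan(Q[:,0])]
Q=Q[(abs(Q[:,1]-.15)<.05)&(Q[:,0]>.5)&(Q[:,0]<.75)&(Q[:,2]>.05)]
print(len(Q)); 
if len(Q): print(Q[np.argsort(Q[:,2])][::max(1,len(Q)//10)].round(3))
d=np.load("top.npz"); im,P=d["im"],d["P"]
for u,v in [(255,213),(254,235),(184,168),(216,170),(215,180),(320,150)]: print((u,v),P[v,u].round(3),im[v,u])
a=cv2.resize(im[145:265,130:310],None,fx=4,fy=4,interpolation=cv2.INTER_CUBIC); save("crop",a)
print("to above meter",shift([.578,.019,.35]))
E
```

```text
67
[[0.658 0.157 0.059]
 [0.632 0.106 0.063]
 [0.664 0.164 0.07 ]
 [0.642 0.161 0.084]
 [0.63  0.159 0.1  ]
 [0.62  0.159 0.115]
 [0.61  0.157 0.123]
 [0.592 0.156 0.134]
 [0.586 0.156 0.146]
 [0.586 0.155 0.155]
 [0.574 0.154 0.167]
 [0.563 0.15  0.174]]
(255, 213) [ 0.501  0.015 -0.001] [102 104 104]
(254, 235) [0.415 0.025 0.028] [137 137 134]
(184, 168) [0.654 0.254 0.141] [169 172 172]
(216, 170) [0.659 0.148 0.066] [86 85 85]
(215, 180) [0.638 0.159 0.001] [128 102  99]
(320, 150) [ 0.686 -0.227  0.144] [170 173 172]
to above meter [ 559.1 -501.6 -153.7]
```

View pics/crop.png

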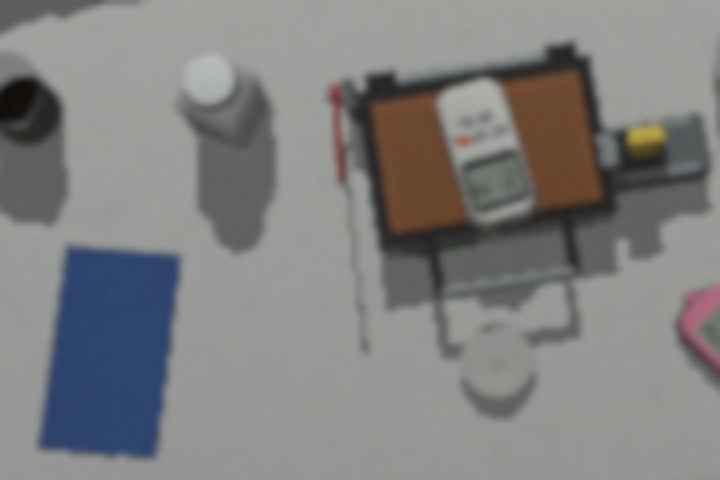

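The crop shows the meter square on the amber shield, slightly yawed, with the pointer to the left at crop (340,140) and the bar at (510,280) just above the dish at (497,362).

```bash
python3 -m jog '[[[0,0,-50,0,0,0,87],[0,0,-100,0,0,0,87],[35,-31,-154,0,0,0,87],[70,-62,-154,0,0,0,87],[105,-93,-154,0,0,4,87],[140,-124,-154,0,0,4,87],[175,-155,-154,0,0,4,87],[210,-186,-154,0,0,4,87],[245,-217,-154,0,0,4,87],[280,-248,-154,0,0,4,87]]]'
python3 - <<'E'
from h import *
print("to above meter",shift([.578,.019,.35]))
E
```

```text
time: 1.1
position: [0.3843, -0.3025, 0.3502]
tool_rot: [3.122, 0.348, -0.001]
ft_force: [1.0, -0.1, 0.5]
grip_width: 1.001
grip_force: 0.0
to above meter [ 2.597e+02 -2.709e+02  1.000e-01]
```

```bash
python3 -m jog '[[[33,-34,0,0,0,0,87],[66,-68,0,0,0,0,87],[99,-102,0,0,0,0,87],[132,-136,0,0,0,0,87],[165,-170,0,0,0,0,87],[200,-204,0,0,0,0,87],[230,-240,0,0,0,0,87],[260,-271,0,0,0,0,87],[260,-271,0,0,0,0,87],[260,-271,0,0,0,0,87]]]'
python3 - <<'E'
from h import *
im,P=grab("wrist"); save("w1",im); np.savez("w1.npz",im=im,P=P)
p,r=tool(); print(p,r.as_matrix()[:,0].round(3))
sat=im.max(2).astype(int)-im.min(2)
k=(P[...,2]>.078)&(P[...,2]<.1)&(sat<60)
n,l,s,c=cv2.connectedComponentsWithStats(k.astype(np.uint8)); i=1+np.argmax(s[1:,4])
Q=P[l==i]; print(len(Q),cv2.minAreaRect((Q[:,:2]*1000).astype(np.float32)),np.median(Q[:,2]))
E
```

```text
time: 2.1
position: [0.5776, 0.0182, 0.3496]
tool_rot: [-3.121, -0.352, 0.003]
ft_force: [0.5, -0.6, 0.7]
grip_width: 1.0
grip_force: 0.0
[0.57749791 0.01637536 0.34984675] [ 0.976  0.22  -0.001]
3695 ((592.955078125, 23.546218872070312), (141.55276489257812, 62.955284118652344), 13.121323585510254) 0.08933626610419382
```

View pics/w1.png

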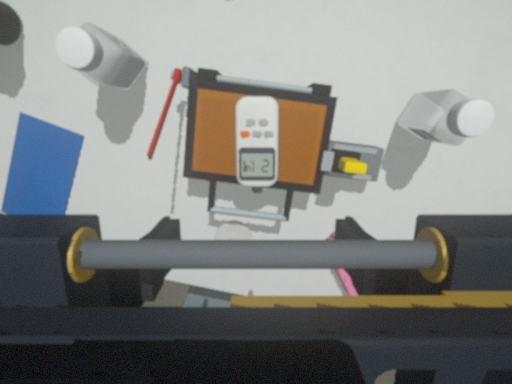

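The wrist view shows the light-grey meter at about (258,142), the catch at (352,166), the bar at (250,213) and the pointer from (178,75) to (151,155). I'll grasp the meter now.

```bash
python3 -m jog '[[[0,-3,50,0,0,0,87],[1,-3,100,0,0,0,87],[1,-3,150,0,0,0,87],[1,-3,195,0,0,0,87],[1,-3,230,0,0,0,87],[1,-3,255,0,0,0,87],[1,-3,270,0,0,0,87],[1,-3,278,0,0,0,87],[1,-3,281,0,0,0,87],[1,-3,281,0,0,0,87]]]' 25
python3 -m jog '[[[0,0,0,0,0,0,50],[0,0,0,0,0,0,50],[0,0,0,0,0,0,50],[0,0,0,0,0,0,50],[0,0,0,0,0,0,50],[0,0,0,0,0,0,50]]]' 25
python3 - <<'E'
from h import *
d=np.load("w1.npz"); im,P=d["im"].astype(int),d["P"]; r,g,b=im[...,0],im[...,1],im[...,2]; z=P[...,2]
def rect(m,n):
    N,l,s,c=cv2.connectedComponentsWithStats(m.astype(np.uint8)); Q=P[l==1+np.argmax(s[1:,4])]
    print(n,len(Q),cv2.minAreaRect((Q[:,:2]*1000).astype(np.float32)),np.median(Q[:,2]))
    return Q
V,U=np.mgrid[:384,:512]
rect((r>g+30)&(abs(z-.063)<.006)&(V<200)&(U>180),"shield")
rect((r>140)&(g>110)&(b<90)&(z>.105)&(V<200),"catch")
Q=rect((r>g+50)&(z>.045)&(U<185)&(U>140)&(V<170),"ptr")
o=np.argsort(Q[:,2]); print(Q[o][::len(o)//8].round(3))
rect((abs(z-.062)<.007)&(V>203)&(V<222)&(U>222)&(U<280),"bar")
m=np.median(P[200:235,225:245][(z[200:235,225:245]<.03)&(z[200:235,225:245]>.018)],0); print("dish",m)
E
```

```text
time: 3.15
position: [0.5787, 0.0199, 0.0703]
tool_rot: [3.122, 0.347, 0.002]
ft_force: [0.4, -0.1, 1.1]
grip_width: 1.001
grip_force: 0.0
time: 3.75
position: [0.5781, 0.0203, 0.0695]
tool_rot: [3.122, 0.348, 0.0]
ft_force: [0.3, -0.4, -0.4]
grip_width: 0.597
grip_force: 0.0
shield 3394 ((609.8230590820312, -34.20930862426758), (124.41864013671875, 74.67131042480469), 6.3746514320373535) 0.06299018542652235
catch 229 ((598.1675415039062, -117.21432495117188), (15.233500480651855, 29.97392463684082), 4.881047248840332) 0.11060289166026291
ptr 372 ((618.8963012695312, 155.67694091796875), (112.08070373535156, 7.843839168548584), 4.653189182281494) 0.11799301797163142
[[0.675 0.161 0.064]
 [0.662 0.157 0.071]
 [0.651 0.158 0.083]
 [0.634 0.156 0.101]
 [0.618 0.154 0.118]
 [0.606 0.154 0.134]
 [0.591 0.154 0.147]
 [0.577 0.152 0.161]
 [0.566 0.15  0.173]]
bar 408 ((482.1466064453125, 7.7127685546875), (11.915351867675781, 93.25047302246094), 5.456547260284424) 0.06478168368811371
dish [0.43650854 0.02955031 0.02289093]
```

```bash
python3 -m jog '[[[0,0,0,0,0,0,40],[0,0,0,0,0,0,40],[0,0,0,0,0,0,40],[0,0,0,0,0,0,40]]]' 25
python3 - <<'E'
from h import *
im,P=grab("wrist"); save("w2",im)
E
```

```text
time: 4.15
position: [0.578, 0.0203, 0.0694]
tool_rot: [3.122, 0.348, -0.0]
ft_force: [-0.2, 1.2, 0.4]
grip_width: 0.465
grip_force: 0.0
```

View pics/w2.png

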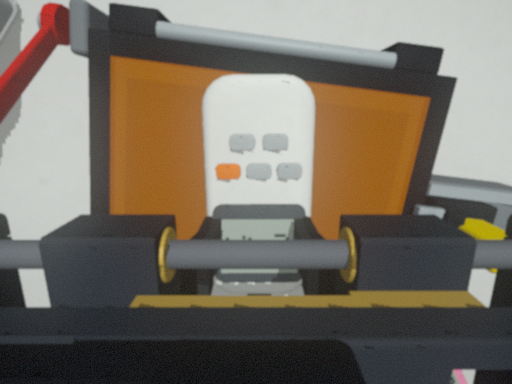

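```bash
python3 - <<'E'
from h import *
im,P=grab("wrist"); p,r=tool(); T=r.inv().apply((P-p).reshape(-1,3)).reshape(P.shape)*1000
for v in (205,225,245,285):
    print(v)
    for u in range(170,350,8): print(u,T[v,u].round(0),im[v,u],P[v,u,2].round(3))
E
```

```text
205
170 [  7. -59.   7.] [155 100  34] 0.062
178 [  7. -53.   6.] [162 106  50] 0.063
186 [  7. -48.   5.] [159 101  41] 0.064
194 [  7. -43.   5.] [158 105  50] 0.064
202 [  7. -37.   6.] [159 108  59] 0.063
210 [ 15. -28. -20.] [200 203 198] 0.09
218 [ 15. -24. -18.] [153 157 152] 0.088
226 [ 16. -19. -21.] [104 106 104] 0.09
234 [ 16. -14. -21.] [118 120 119] 0.09
242 [ 16. -10. -21.] [119 121 118] 0.091
250 [ 15.  -5. -20.] [121 124 123] 0.09
258 [ 15.  -1. -20.] [107 112 114] 0.089
266 [ 15.   4. -20.] [112 119 118] 0.089
274 [ 15.   9. -19.] [113 119 119] 0.089
282 [ 15.  13. -20.] [108 113 112] 0.09
290 [ 16.  18. -21.] [114 117 116] 0.091
298 [ 16.  22. -21.] [124 127 124] 0.09
306 [ 15.  27. -19.] [210 212 207] 0.089
314 [ 7. 37.  6.] [158 105  58] 0.063
322 [ 7. 42.  6.] [157 106  55] 0.063
330 [ 7. 47.  6.] [159 104  45] 0.063
338 [ 7. 52.  6.] [156 102  43] 0.063
346 [ 7. 58.  8.] [157 102  40] 0.062
225
170 [  36.  -26. -106.] [63 54 43] 0.175
178 [ -7. -54.   7.] [158 103  43] 0.063
186 [ -7. -49.   6.] [155  99  42] 0.063
194 [ -7. -44.   6.] [157 103  45] 0.063
202 [ 
[... 1965 characters left out ...]
] [42 45 41] 0.141
218 [-37. -25. -19.] [146 147 143] 0.088
226 [-35. -20. -21.] [144 148 143] 0.09
234 [-36. -15. -20.] [150 155 150] 0.089
242 [-37. -10. -19.] [145 150 143] 0.088
250 [-36.  -5. -20.] [146 150 146] 0.09
258 [-36.  -0. -19.] [149 152 147] 0.089
266 [-36.   4. -20.] [146 149 143] 0.09
274 [-36.   9. -19.] [146 149 145] 0.089
282 [-36.  14. -20.] [144 147 142] 0.089
290 [-37.  19. -19.] [146 148 142] 0.088
298 [-37.  24. -18.] [134 136 130] 0.087
306 [ -2.  19. -75.] [46 43 39] 0.144
314 [ -3.  23. -74.] [46 47 42] 0.144
322 [  2.  24. -82.] [36 35 33] 0.152
330 [  9.  24. -93.] [36 30 28] 0.163
338 [  15.   24. -103.] [39 37 34] 0.173
346 [  20.   24. -111.] [37 35 30] 0.181
```

```bash
python3 - <<'E'
from h import *
im,P=grab("wrist"); p,r=tool(); T=r.inv().apply((P-p).reshape(-1,3)).reshape(P.shape)*1000
for u in (206,212,302,308):
    for v in range(207,228,2): print(u,v,T[v,u].round(0),im[v,u])
print(ctrl.get_state())
E
```

```text
206 207 [  6. -35.   6.] [164 141 125]
206 209 [  4. -35.   6.] [160 134 110]
206 211 [  3. -35.   6.] [157 127 104]
206 213 [  2. -35.   6.] [159 126 101]
206 215 [  0. -35.   6.] [149 115  86]
206 217 [ 11. -29. -27.] [99 78 61]
206 219 [ 11. -29. -31.] [61 56 50]
206 221 [ 11. -28. -34.] [65 59 53]
206 223 [ 11. -28. -38.] [61 54 52]
206 225 [ 11. -27. -40.] [59 54 45]
206 227 [ 11. -26. -45.] [59 55 46]
212 207 [ 14. -27. -19.] [205 209 202]
212 209 [ 13. -27. -20.] [195 200 194]
212 211 [ 11. -27. -19.] [176 179 177]
212 213 [ 10. -27. -20.] [162 166 161]
212 215 [  9. -27. -20.] [144 145 141]
212 217 [ 11. -26. -28.] [95 95 91]
212 219 [ 10. -26. -30.] [73 70 66]
212 221 [  9. -26. -29.] [67 63 57]
212 223 [  9. -25. -34.] [69 66 61]
212 225 [  9. -25. -35.] [69 64 62]
212 227 [  9. -24. -39.] [64 60 54]
302 207 [ 14.  25. -20.] [142 145 142]
302 209 [ 13.  25. -20.] [105 111 109]
302 211 [ 12.  25. -21.] [ 98 104 103]
302 213 [ 11.  25. -21.] [ 96 101  98]
302 215 [  9.  25. -20.] [ 97 101  99]
302 217 [  8.  25. -20.] [85 89 86]
302 219 [  9.  24. -26.] [74 73 72]
302 221 [  
[... 551 characters left out ...]
me': 4.3, 'joint_positions': array([ 0.49612157,  0.34140056, -0.6812003 ,  1.76416602,  0.23660888,
        1.11937126, -1.60975593]), 'qd': array([ 0.0005147 , -0.00151699, -0.00054979,  0.00038128, -0.00106082,
       -0.00045378, -0.00038226]), 'joint_torque': array([-6.39190730e-04, -4.04637229e+01, -6.37118831e+00, -2.80211610e+01,
       -1.82931282e-02, -7.58369872e-02, -1.73283962e-05]), 'position': array([0.5780353 , 0.02024095, 0.06940785]), 'tool_rot': array([ 3.12215627e+00,  3.48072262e-01, -9.18220540e-05]), 'ft_force': array([-0.09407084,  0.54774326, -0.46476101]), 'torque': array([ 0.00331469,  0.03755171, -0.00279344]), 'grip_force': 0.0, 'grip_width': 0.45923224127473006}
```

The fingers closed to 40 mm with no contact. The depth data puts the real fingertips about 25 mm above the reported TCP, so they are just over the meter. I'll reopen, go lower while watching the force, and regrip.

```bash
python3 -m jog '[[[0,0,-3,0,0,0,87],[0,0,-3,0,0,0,87],[0,0,-3,0,0,0,87],[0,0,-3,0,0,0,87],[0,0,-3,0,0,0,87],[0,0,-3,0,0,0,87],[0,0,3,0,0,0,87],[0,0,9,0,0,0,87],[0,0,14,0,0,0,87],[0,0,14,0,0,0,87]]]' 25
python3 - <<'E'
from h import *
im,P=grab("wrist"); p,r=tool(); T=r.inv().apply((P-p).reshape(-1,3)).reshape(P.shape)*1000
k=(T[...,0]>5)&(T[...,0]<14)&(abs(T[...,1])>38)&(abs(T[...,1])<65)&(T[...,2]<-3)&(im.max(2)<100)
for s in(-1,1):
    Q=T[k&(T[...,1]*s>0)]; print(s,len(Q),Q[np.argsort(-Q[:,2])][:8].round(0).tolist())
save("w3",im)
E
```

```text
time: 5.3
position: [0.5771, 0.0202, 0.0541]
tool_rot: [-3.122, -0.348, 0.003]
ft_force: [-0.7, 0.4, -0.5]
grip_width: 0.996
grip_force: 0.0
-1 1464 [[10.0, -51.0, -26.0], [9.0, -46.0, -26.0], [9.0, -48.0, -26.0], [9.0, -48.0, -26.0], [9.0, -47.0, -26.0], [9.0, -45.0, -26.0], [7.0, -44.0, -26.0], [10.0, -50.0, -27.0]]
1 1172 [[8.0, 43.0, -25.0], [9.0, 46.0, -25.0], [9.0, 44.0, -26.0], [10.0, 49.0, -26.0], [9.0, 45.0, -26.0], [9.0, 44.0, -26.0], [9.0, 46.0, -26.0], [8.0, 47.0, -26.0]]
```

The tips really end about 25.5 mm behind the reported TCP, so true tip z is the reported z plus 25 mm. I'll lower 9 mm more and close.

```bash
python3 -m jog '[[[0,0,5,0,0,0,87],[0,0,9,0,0,0,87],[0,0,9,0,0,0,45],[0,0,9,0,0,0,45],[0,0,9,0,0,0,45],[0,0,9,0,0,0,45],[0,0,9,0,0,0,45],[0,0,9,0,0,0,45],[0,0,9,0,0,0,45]]]' 30
```

```text
time: 6.25
position: [0.5782, 0.0201, 0.0466]
tool_rot: [3.122, 0.348, 0.0]
ft_force: [0.1, 0.5, 0.7]
grip_width: 0.718
grip_force: 29.7
```

Gripped at about 62 mm with 30 N. Lifting and carrying.

```bash
python3 -m jog '[[[0,0,-15,0,0,0,45],[0,0,-45,0,0,0,45],[0,0,-90,0,0,0,45],[0,0,-135,0,0,0,45],[0,0,-180,0,0,0,45],[0,0,-215,0,0,0,45],[-3,-25,-240,0,0,0,45],[-10,-70,-240,0,0,3,45],[-17,-115,-240,0,0,6,45],[-23,-160,-240,0,0,9,45]]]'
python3 -m jog '[[[-7,-45,0,0,0,3,45],[-14,-91,0,0,0,6,45],[-20,-137,0,0,0,9,45],[-26,-180,0,0,0,12,45],[-31,-210,0,0,0,12.7,45],[-33,-225,0,0,0,12.7,45],[-33,-225,0,0,0,12.7,45],[-33,-225,0,0,0,12.7,45]]]'
python3 - <<'E'
from h import *
print(tool()[0],tool()[1].as_matrix().round(3)[:,0])
im,P=grab("wrist"); save("w4",im); im=im.astype(int)
k=((im[...,2]>im[...,0]+50)&(abs(P[...,2]-.004)<.006)); Q=P[k]; print(len(Q),cv2.minAreaRect((Q[:,:2]*1000).astype(np.float32)) if len(Q) else 0)
E
```

```text
time: 7.25
position: [0.5192, 0.173, 0.2876]
tool_rot: [3.14, 0.098, 0.002]
ft_force: [1.1, 0.0, -1.2]
grip_width: 0.72
grip_force: 29.6
time: 8.05
position: [0.4728, 0.3932, 0.2868]
tool_rot: [3.131, -0.245, 0.0]
ft_force: [0.7, -0.9, -1.3]
grip_width: 0.713
grip_force: 29.6
[0.47282938 0.39322222 0.2868214 ] [ 0.988 -0.156  0.   ]
0 0
```

View pics/w4.png

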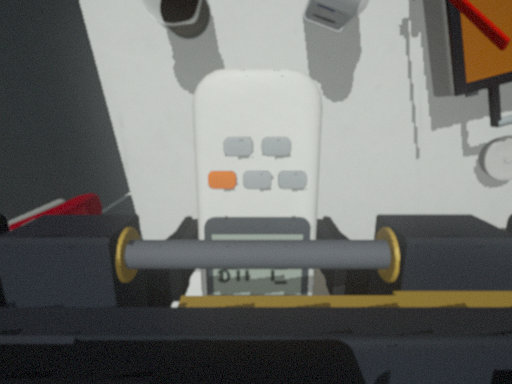

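The wrist view shows the meter firmly held above the mat (hidden beneath it), with the beaker and bottle well clear. Lowering to the mat.

```bash
python3 -m jog '[[[-20,8,30,0,0,0,45],[-33,13,75,0,0,0,45],[-33,13,120,0,0,0,45],[-33,13,165,0,0,0,45],[-33,13,210,0,0,0,45],[-33,13,240,0,0,0,45],[-33,13,265,0,0,0,45],[-33,13,280,0,0,0,45],[-33,13,287,0,0,0,45],[-33,13,287,0,0,0,45]]]'
python3 - <<'E'
from h import *
print(tool()[0])
im,P=grab("top"); im=im.astype(int)
m=(P[...,2]>.03)&(P[...,2]<.06)&(im.max(2)-im.min(2)<60); m[:,180:]=0; m[:,:130]=0; m[:200]=0
Q=P[m]; print(len(Q),cv2.minAreaRect((Q[:,:2]*1000).astype(np.float32)), np.median(Q,0))
E
```

```text
time: 9.1
position: [0.4387, 0.3844, -0.001]
tool_rot: [3.13, -0.249, -0.001]
ft_force: [-0.3, -0.1, -0.3]
grip_width: 0.719
grip_force: 29.6
[ 0.43868349  0.3844012  -0.00102229]
181 ((502.1501159667969, 373.0450134277344), (61.85128402709961, 44.310203552246094), 79.32889556884766) [0.50389411 0.37047425 0.04038147]
```

```bash
python3 -m jog '[[[0,0,5,0,0,0,45],[0,0,9,0,0,0,45],[0,0,11,0,0,0,45],[0,0,11,0,0,0,45],[0,0,11,0,0,0,87],[0,0,11,0,0,0,87],[0,0,11,0,0,0,87],[0,0,11,0,0,0,87],[0,0,-10,0,0,0,87],[0,0,-50,0,0,0,87]]]'
python3 -m jog '[[[0,0,-45,0,0,0,87],[0,0,-90,0,0,0,87],[0,0,-140,0,0,0,87],[0,0,-190,0,0,0,87],[0,0,-240,0,0,0,87],[0,0,-270,0,0,0,87],[0,0,-270,0,0,0,87]]]'
python3 - <<'E'
from h import *
im,P=grab("wrist"); save("w5",im); np.savez("w5.npz",im=im,P=P); im=im.astype(int); z=P[...,2]
def rect(k,n):
    N,l,s,c=cv2.connectedComponentsWithStats(k.astype(np.uint8)); Q=P[l==1+np.argmax(s[1:,4])]; print(n,len(Q),cv2.minAreaRect((Q[:,:2]*1000).astype(np.float32)),np.median(Q[:,2]))
rect((abs(z-.032)<.008)&(im.max(2)-im.min(2)<60),"meter")
rect((abs(z-.004)<.006)&(im[...,2]>im[...,0]+50),"mat")
im,P=grab("top"); im=im.astype(int); z=P[...,2]
k=(abs(z-.032)<.012)&(im.max(2)-im.min(2)<60); k[:,180:]=0;k[:,:130]=0;k[:195]=0;k[268:]=0
rect(k,"meter top")
print(tool()[0],tool()[1].as_matrix().round(3)[:,0])
E
```

```text
time: 10.15
position: [0.4361, 0.3839, 0.0471]
tool_rot: [3.128, -0.245, -0.008]
ft_force: [0.0, 0.8, 0.2]
grip_width: 0.991
grip_force: 0.0
time: 10.85
position: [0.4396, 0.3879, 0.3252]
tool_rot: [-3.125, 0.245, -0.011]
ft_force: [0.5, 1.2, -0.3]
grip_width: 1.0
grip_force: 0.0
meter 3153 ((453.35211181640625, 384.0508117675781), (61.445106506347656, 140.56787109375), 80.61851501464844) 0.03041265254036415
mat 3841 ((451.22991943359375, 385.05401611328125), (107.18279266357422, 186.9352264404297), 81.48120880126953) 0.004005950576458205
meter top 346 ((467.71209716796875, 371.4937744140625), (46.50954055786133, 112.30470275878906), 81.39532470703125) 0.030290832909045398
[0.43827704 0.38618421 0.31975659] [ 0.988 -0.156  0.001]
```

The meter is on the mat: 2 mm off centre and about 1° off in yaw. Next is the catch, starting with a check on the right bottle's clearance.

```bash
python3 -m jog '[[[20,45,0,0,0,-8,87],[40,80,0,0,0,-16,87],[60,120,0,0,0,-24,87],[80,160,0,0,0,-32,87],[100,200,0,0,0,-40,87],[120,240,0,0,0,-48,87],[140,280,0,0,0,-56,87],[160,320,0,0,0,-64,87],[180,360,0,0,0,-72,60],[200,400,0,0,0,-80,60]]]'
python3 - <<'E'
from h import *
d=np.load("w1.npz"); P=d["P"]; z=P[...,2]; U=np.mgrid[:384,:512][1]
k=(U>390)&(z>.03)&(z<.15)&(P[...,0]>.6)&(P[...,1]<-.15); Q=P[k]
for a,b in((.03,.06),(.06,.09),(.09,.12),(.12,.15)):
    q=Q[(Q[:,2]>a)&(Q[:,2]<b)]; 
    if len(q): print(a,len(q),q.min(0).round(3),q.max(0).round(3))
p,r=tool(); print(p,r.as_matrix()[:,0].round(3),shift([.598,-.111,.16]),ctrl.get_state()["joint_positions"].round(2))
E
```

```text
time: 11.95
position: [0.5723, -0.0411, 0.3172]
tool_rot: [-2.579, -1.791, 0.004]
ft_force: [0.1, -0.4, -0.6]
grip_width: 0.895
grip_force: 0.0
0.03 456 [ 0.659 -0.249  0.03 ] [ 0.732 -0.198  0.06 ]
0.06 553 [ 0.659 -0.25   0.06 ] [ 0.732 -0.198  0.09 ]
0.09 1186 [ 0.659 -0.257  0.09 ] [ 0.732 -0.197  0.12 ]
0.12 1461 [ 0.672 -0.258  0.12 ] [ 0.72  -0.211  0.144]
[ 0.57234655 -0.04113716  0.31715891] [ 0.349  0.937 -0.001] [-56.3  48.9 157.1] [ 0.28  0.14 -0.28  1.43  0.04  1.57 -0.36]
```

```bash
python3 -m jog '[[[-20,16,0,0,0,-8,50],[-40,32,0,0,0,-16,50],[-56,49,20,0,0,-24,50],[-56,49,60,0,0,-26,50],[-56,49,100,0,0,-26,50],[-56,49,100,0,0,-26,50]]]'
python3 - <<'E'
from h import *
im,P=grab("wrist"); save("w6",im); i=im.astype(int); z=P[...,2]
k=(i[...,0]>140)&(i[...,1]>110)&(i[...,2]<90)&(abs(z-.11)<.005); N,l,s,c=cv2.connectedComponentsWithStats(k.astype(np.uint8)); Q=P[l==1+np.argmax(s[1:,4])]
r=cv2.minAreaRect((Q[:,:2]*1000).astype(np.float32)); print(len(Q),r)
p,t=tool(); print(p,t.as_matrix()[:,0].round(3),shift([r[0][0]/1000,r[0][1]/1000+.005,.06]))
E
```

```text
time: 12.55
position: [0.5936, -0.1087, 0.2108]
tool_rot: [-2.11, -2.31, 0.013]
ft_force: [-0.9, 0.1, -0.5]
grip_width: 0.577
grip_force: 0.0
497 ((598.2272338867188, -117.28445434570312), (15.740302085876465, 30.879295349121094), 5.7681884765625)
[ 0.59593621 -0.10870414  0.21503574] [-0.091  0.996  0.002] [ -4.1   3.3 155. ]
```

View pics/w6.png

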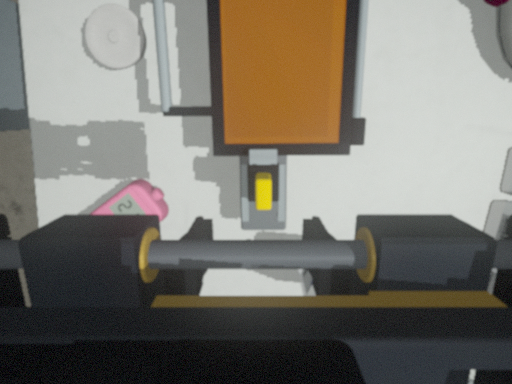

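The yellow tab is at (264,190), between and ahead of the fingers. Descending and gripping it.

```bash
python3 -m jog '[[[-4,3,40,0,0,0,50],[-4,3,80,0,0,0,50],[-4,3,115,0,0,0,50],[-4,3,140,0,0,0,50],[-4,3,152,0,0,0,50],[-4,3,152,0,0,0,5],[-4,3,152,0,0,0,5],[-4,3,152,0,0,0,5],[-4,3,152,0,0,0,5],[-4,3,152,0,0,0,5]]]' 25
```

```text
time: 13.6
position: [0.5997, -0.1132, 0.0684]
tool_rot: [-2.116, -2.317, 0.007]
ft_force: [-12.4, -0.2, 9.6]
grip_width: 0.206
grip_force: 6.4
```

```bash
python3 -m jog '[[[0,0,0,0,0,0,5],[0,0,0,0,0,0,5],[0,0,0,0,0,0,5]]]'
python3 - <<'E'
from h import *
print(ctrl.get_state()["torque"]); im,P=grab("wrist"); save("w7",im)
E
```

```text
time: 13.9
position: [0.5986, -0.1134, 0.0683]
tool_rot: [-2.115, -2.316, 0.009]
ft_force: [-10.7, -0.4, 8.7]
grip_width: 0.181
grip_force: 25.0
[-0.0997373   2.34433861  0.09440245]
```

View pics/w7.png

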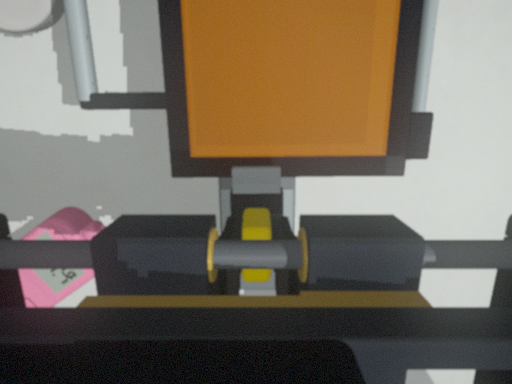

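The tab is between the pads at (257,245), gripped at 16 mm. Sliding it outward, which is tool −x.

```bash
python3 -m jog '[[[-5,0,0,0,0,0,5],[-11,0,0,0,0,0,5],[-17,0,0,0,0,0,5],[-22,0,0,0,0,0,5],[-26,0,0,0,0,0,5],[-29,0,0,0,0,0,5],[-31,0,0,0,0,0,5],[-31,0,0,0,0,0,5],[-31,0,0,0,0,0,5]]]'
```

```text
time: 14.85
position: [0.6012, -0.1397, 0.0683]
tool_rot: [-2.11, -2.315, 0.004]
ft_force: [-12.7, 6.5, 11.1]
grip_width: 0.18
grip_force: 25.0
```

```bash
python3 -m jog '[[[-2,0,0,0,0,0,5],[-4,0,0,0,0,0,5],[-6,0,0,0,0,0,5],[-6,0,0,0,0,0,5],[-6,0,0,0,0,0,5]]]'
```

```text
time: 15.35
position: [0.6013, -0.1399, 0.0683]
tool_rot: [-2.102, -2.314, -0.001]
ft_force: [-14.5, 13.4, 13.1]
grip_width: 0.183
grip_force: 25.0
```

It has reached the stop. Release, rise and check.

```bash
python3 -m jog '[[[6,0,0,0,0,0,20],[6,0,0,0,0,0,50],[6,0,0,0,0,0,50],[6,0,0,0,0,0,50],[6,0,-40,0,0,0,50],[6,0,-90,0,0,0,50],[6,0,-140,0,0,0,50],[6,0,-190,0,0,0,50],[6,0,-190,0,0,0,50],[6,0,-190,0,0,0,50]]]'
python3 - <<'E'
from h import *
im,P=grab("wrist"); save("w8",im); i=im.astype(int); z=P[...,2]
k=(i[...,0]>140)&(i[...,1]>110)&(i[...,2]<90)&(abs(z-.11)<.005); N,l,s,c=cv2.connectedComponentsWithStats(k.astype(np.uint8)); Q=P[l==1+np.argmax(s[1:,4])]
print(len(Q),cv2.minAreaRect((Q[:,:2]*1000).astype(np.float32)))
b=(abs(z-.063)<.008)&(P[...,0]>.46)&(P[...,0]<.505)&(abs(P[...,1])<.1)&(i.max(2)-i.min(2)<40)
N,l,s,c=cv2.connectedComponentsWithStats(b.astype(np.uint8)); Q=P[l==1+np.argmax(s[1:,4])]; print("bar",len(Q),cv2.minAreaRect((Q[:,:2]*1000).astype(np.float32)),Q[:,2].max())
p,t=tool(); print(p,t.as_matrix()[:,0].round(3),ctrl.get_state()["joint_positions"].round(2))
E
```

```text
time: 16.35
position: [0.6063, -0.1441, 0.2595]
tool_rot: [2.116, 2.317, 0.003]
ft_force: [0.1, 1.3, -0.3]
grip_width: 0.577
grip_force: 0.0
371 ((600.7578735351562, -143.07901000976562), (15.60023307800293, 30.23201560974121), 5.561310768127441)
bar 947 ((488.85296630859375, -9.416557312011719), (22.040380477905273, 88.55779266357422), 7.502689361572266) 0.06781334189464744
[ 0.60526455 -0.14390674  0.25740041] [-0.09   0.996 -0.   ] [ 0.4   0.25 -0.26  1.42  0.06  1.47  0.23]
```

```bash
python3 - <<'E'
from h import *
im,P=grab("wrist"); z=P[...,2]
k=(abs(z-.063)<.004)&(P[...,0]>.5); N,l,s,c=cv2.connectedComponentsWithStats(cv2.morphologyEx(k.astype(np.uint8),cv2.MORPH_OPEN,np.ones((9,9)))); Q=P[l==1+np.argmax(s[1:,4])]
print(len(Q),cv2.minAreaRect((Q[:,:2]*1000).astype(np.float32)))
a=np.radians(5.7); ey=np.array([-np.sin(a),np.cos(a)]); ex=np.array([np.cos(a),np.sin(a)])
tab=np.array([.6008,-.1431]); yy=(Q[:,:2]-tab)@ey*1000; xx=(Q[:,:2]-tab)@ex*1000
print("edge dist",np.percentile(yy,[0,.2,1,50,99,100]),"x",np.percentile(xx,[0,1,99,100]))
# grey/yellow profile along slide axis through tab
D=(P[...,:2]-tab); X=D@ex*1000; Y=D@ey*1000
for y in range(-45,45,4):
    q=(abs(X)<5)&(abs(Y-y)<2); print(y,q.sum(),np.nanmedian(z[q]).round(3) if q.any() else "",np.median(im[q],0) if q.any() else "")
E
```

```text
15688 ((612.4043579101562, -19.079856872558594), (160.24267578125, 130.53929138183594), 5.204681396484375)
edge dist [ 56.96111174  57.32453541  58.85675342 128.15573383 186.30882676
 187.84622018] x [-56.45033974 -53.22249979 100.11367876 103.84683761]
-45 0  
-41 0  
-37 16 0.041 [151.5 155.5 154. ]
-33 8 0.042 [145.  144.5 131.5]
-29 0  
-25 0  
-21 0  
-17 10 0.11 [176.5 166.5 112.5]
-13 35 0.111 [223. 207.  46.]
-9 27 0.111 [227. 210.  39.]
-5 36 0.111 [227.  210.5  36.5]
-1 28 0.111 [227.  210.5  39.5]
3 37 0.111 [227. 210.  39.]
7 34 0.111 [226.  209.5  39. ]
11 30 0.111 [225.  209.   38.5]
15 67 0.098 [144. 133.  61.]
19 23 0.077 [80. 78. 75.]
23 1259 0.389 [49. 51. 50.]
27 3215 0.397 [29. 29. 29.]
31 777 0.37 [106. 111. 114.]
35 36 0.074 [168. 176. 176.]
39 40 0.043 [137.5 143.5 143.5]
43 24 0.042 [132. 138. 139.]
```

View pics/w8.png

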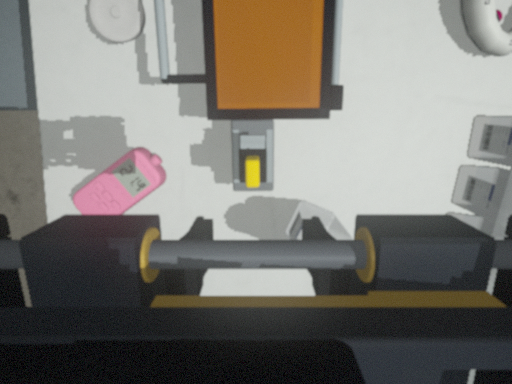

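The tab is now 57 mm from the shield edge (58 at the stop), so the catch is fully out. Next I'll work out the pointer angle and the shift to the bar.

```bash
python3 - <<'E'
from h import *
a=np.radians(5.7); ey=np.array([-np.sin(a),np.cos(a)]); ex=np.array([np.cos(a),np.sin(a)])
d=np.load("w1.npz"); im,P=d["im"].astype(int),d["P"]; z=P[...,2]; V,U=np.mgrid[:384,:512]
k=(im[...,0]>im[...,1]+50)&(z>.075)&(U<185)&(U>140)&(V<170); Q=P[k]
A=np.stack([Q[:,:2]@ex,Q[:,2]],1); print("ptr",np.arctan(-np.linalg.svd(A-A.mean(0),full_matrices=False)[2][0] @ [[0],[1]]/(np.linalg.svd(A-A.mean(0),full_matrices=False)[2][0]@[[1],[0]])), A.mean(0), "hinge-x",np.array([.679,.033])@ex)
im,P=grab("wrist"); z=P[...,2]; X=P[...,:2]@ex; Y=P[...,:2]@ey
b=(z>.055)&(z<.072)&(X>.46)&(X<.50); 
for y0 in np.arange(-.06,.08,.02):
    q=b&(abs(Y-y0)<.01); 
    if q.sum()>5: print(y0.round(2),q.sum(),np.percentile(X[q],[2,50,98]).round(4),z[q].max().round(4))
for B in([.482,.0133],): print(np.array(B)@ex,np.array(B)@ey,shift([*B,.16]))
E
```

```text
ptr [0.80923244] [0.6201748  0.12880906] hinge-x 0.6789202837452128
-0.06 198 [0.4759 0.4821 0.4867] 0.0677
-0.04 208 [0.4759 0.4821 0.4865] 0.0673
-0.02 174 [0.4758 0.4821 0.4865] 0.0682
0.48093773739290147 -0.03463788029594969 [ 167.3 -107.4   96. ]
```

```bash
python3 -m jog '[[[30,-20,0,0,0,0,45],[70,-45,0,0,0,0,45],[110,-70,0,0,0,0,45],[145,-93,0,0,0,0,45],[167,-107,30,0,0,0,45],[167,-107,70,0,0,0,45],[167,-107,110,0,0,0,45],[167,-107,135,0,0,0,45],[167,-107,135,0,0,0,45]]]'
python3 - <<'E'
from h import *
p,t=tool(); print(p,t.as_matrix()[:,0].round(3),shift([.482,.0133,.023]))
im,P=grab("wrist"); save("w9",im)
E
```

```text
time: 17.4
position: [0.4791, 0.0129, 0.1175]
tool_rot: [-2.113, -2.315, 0.01]
ft_force: [-0.5, -0.3, -0.2]
grip_width: 0.518
grip_force: 0.0
[0.47905843 0.01287914 0.11748232] [-0.091  0.996  0.001] [ 0.   3.9 94.4]
```

View pics/w9.png

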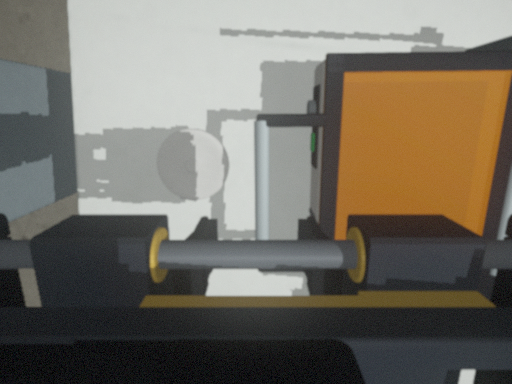

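The bar runs vertically at column 262, centred between the fingers, with the dish at (192,163) clear. Descending and gripping.

```bash
python3 -m jog '[[[0,2,35,0,0,0,42],[0,2,65,0,0,0,42],[0,2,83,0,0,0,42],[0,2,92,0,0,0,42],[0,2,92,0,0,0,42],[0,2,92,0,0,0,3],[0,2,92,0,0,0,3],[0,2,92,0,0,0,3],[0,2,92,0,0,0,3],[0,2,92,0,0,0,3]]]' 25
python3 -m jog '[[[0,0,0,0,0,0,3],[0,0,0,0,0,0,3]]]'
```

```text
time: 18.45
position: [0.4819, 0.0128, 0.0304]
tool_rot: [-2.115, -2.317, 0.009]
ft_force: [-7.2, -0.5, 9.7]
grip_width: 0.128
grip_force: 25.0
time: 18.65
position: [0.4819, 0.0128, 0.0304]
tool_rot: [-2.115, -2.317, 0.009]
ft_force: [-9.3, -0.9, 8.0]
grip_width: 0.125
grip_force: 25.0
```

```bash
python3 -m jog '[[[0,0,-10,0,0,0,3],[0,1,-20,0,0,0,3],[0,4,-39,0,0,0,3],[0,9,-58,0,0,0,3],[0,15,-77,0,0,0,3],[0,24,-95,0,0,0,3],[0,34,-112,0,0,0,3],[0,46,-127,0,0,0,3],[0,53,-135,0,0,0,3],[0,53,-135,0,0,0,3]]]'
python3 - <<'E'
from h import *
im,P=grab("wrist"); save("w10",im)
np.savez("w10.npz",im=im,P=P); im,P=grab("scene"); np.savez("s10.npz",im=im,P=P); save("s10",im)
im2,P2=grab("top"); np.savez("t10.npz",im=im2,P=P2)
a=np.radians(5.7); ex=np.array([np.cos(a),np.sin(a)])
for n in("w10","s10","t10"):
    d=np.load(n+".npz"); im,P=d["im"].astype(int),d["P"]; q=(P[...,0]>.5)&(P[...,0]<.72)&(P[...,1]<.13)&(P[...,1]>-.1)&(P[...,2]>.07)&(P[...,2]<.25)&(im[...,0]>im[...,1]+20)&(im[...,1]>im[...,2]+10)
    Q=P[q]
    if len(Q)>20:
        A=np.stack([Q[:,:2]@ex,Q[:,2]],1); v=np.linalg.svd(A-np.median(A,0),full_matrices=False)[2][0]; print(n,len(Q),"shield",np.arctan(-v[1]/v[0]))
E
```

```text
time: 19.65
position: [0.5337, 0.018, 0.1682]
tool_rot: [-2.114, -2.316, 0.012]
ft_force: [-19.0, -0.2, 18.8]
grip_width: 0.12
grip_force: 25.5
w10 11913 shield 0.740329269079401
s10 403 shield 0.762545506990866
t10 316 shield 0.7455554531717988
```

The shield is at about 0.745 rad and the pointer at 0.81. One more short step, easing the radial load.

```bash
python3 -m jog '[[[0,-3,-4,0,0,0,3],[0,0,-8,0,0,0,3],[0,3,-13,0,0,0,3],[0,5,-17,0,0,0,3],[0,5,-17,0,0,0,3],[0,5,-17,0,0,0,3]]]'
python3 - <<'E'
from h import *
a=np.radians(5.7); ex=np.array([np.cos(a),np.sin(a)])
for n in("wrist","top"):
    im,P=grab(n); im=im.astype(int); r,g,b=im[...,0],im[...,1],im[...,2]
    def ang(q,t):
        Q=P[q]
        if len(Q)>15:
            A=np.stack([Q[:,:2]@ex,Q[:,2]],1); v=np.linalg.svd(A-np.median(A,0),full_matrices=False)[2][0]; print(n,t,len(Q),np.arctan(-v[1]/v[0]))
    z=P[...,2]; box=(P[...,0]>.5)&(P[...,0]<.72)&(z>.07)&(z<.25)
    ang(box&(P[...,1]<.13)&(P[...,1]>-.1)&(r>g+20)&(g>b+10),"shield")
    ang(box&(P[...,1]>.135)&(P[...,1]<.18)&(r>g+40)&(abs(g-b)<25),"ptr")
E
```

```text
time: 20.4
position: [0.5462, 0.0192, 0.1827]
tool_rot: [2.116, 2.318, 0.007]
ft_force: [6.6, 0.9, -10.1]
grip_width: 0.105
grip_force: 20.9
wrist shield 10388 0.822631378660944
wrist ptr 1269 0.7952519623134215
top shield 261 0.8275461972446477
```

In line: shield 0.823 against pointer 0.795–0.81. Release and retreat upward.

```bash
python3 -m jog '[[[0,2,4,0,0,0,20],[0,2,4,0,0,0,30],[0,2,4,0,0,0,30],[0,2,-5,0,0,0,30],[0,0,-30,0,0,0,30],[0,0,-70,0,0,0,30],[0,-20,-110,0,0,0,30],[0,-40,-140,0,0,0,30],[0,-60,-150,0,0,0,30],[0,-60,-150,0,0,0,30]]]'
python3 - <<'E'
from h import *
a=np.radians(5.7); ex=np.array([np.cos(a),np.sin(a)])
for n in("wrist","top"):
    im,P=grab(n); im=im.astype(int); r,g,b=im[...,0],im[...,1],im[...,2]
    def ang(q,t):
        Q=P[q]
        if len(Q)>15:
            A=np.stack([Q[:,:2]@ex,Q[:,2]],1); v=np.linalg.svd(A-np.median(A,0),full_matrices=False)[2][0]; print(n,t,len(Q),np.arctan(-v[1]/v[0]))
    z=P[...,2]; box=(P[...,0]>.5)&(P[...,0]<.72)&(z>.07)&(z<.25)
    ang(box&(P[...,1]<.13)&(P[...,1]>-.1)&(r>g+20)&(g>b+10),"shield")
    ang(box&(P[...,1]>.135)&(P[...,1]<.18)&(r>g+40)&(abs(g-b)<25),"ptr")
    q=(r>150)&(g>130)&(b<100)&(abs(z-.111)<.006); 
    if q.sum()>3: print("catch",np.median(P[q],0))
    m=(b>r+40)&(abs(z-.004)<.006)&(P[...,1]>.2); print("mat px",m.sum())
    if n=="top":
        k=(abs(z-.031)<.008)&(im.max(2)-im.min(2)<60)&(abs(P[...,0]-.453)<.08)&(abs(P[...,1]-.384)<.06); print("meter",cv2.minAreaRect((P[k][:,:2]*1000).astype(np.float32)))
        for u,v in [(254,235),(184,168),(320,150)]: print(P[v,u].round(3))
E
```

```text
time: 21.5
position: [0.4833, 0.013, 0.3364]
tool_rot: [2.115, 2.316, 0.005]
ft_force: [0.7, -0.1, -0.5]
grip_width: 0.343
grip_force: 0.0
wrist shield 5370 0.8150553522426923
wrist ptr 306 0.7968038088319661
mat px 0
top shield 183 0.8227314376663453
catch [ 0.6019085  -0.14816221  0.11254038]
mat px 569
meter ((455.03363037109375, 381.1199951171875), (63.68012619018555, 139.95443725585938), 81.87059020996094)
[0.338 0.027 0.761]
[0.653 0.253 0.145]
[ 0.688 -0.228  0.138]
```

Everything holds: the shield is in line, the catch is out, the meter is on the mat and the arm is clear. Handing in.

```bash
python3 -c "
from bench import ctrl; print(ctrl.close_job())"
```

```text
the job is handed in; nothing more can be done
None
```

The job is handed in (the hand-in gave no verdict): the meter lies on the blue mat about 3 mm off centre, the catch is out to its stop, and the shield stands within about 0.03 rad of the red pointer, with the arm clear after about 22 s.

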